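Draw a test coupon from its rack with an S-hook and hang it on the drip stand

TASK

Take the S-hook off the arm of the drip stand by its grip block, pass its lower tip up through the hole in the coupon's hanger tab, gently draw the coupon out of its rack with the hook, and hang the hook back on the stand's arm with the coupon hanging freely from it. The gripper must not touch the coupon, the tab must not be pushed or pulled hard, and the other things on the bench stay where they are.

Things in the scene. Friction and masses are not known exactly. Their poses are not given: they have to be found in the camera images.
- hook: steel S-hook, 141 mm tall, 0.12 kg, hung on the stand's arm at the start. Origin: on the arm's axis when hung. Own z up, y along the arm, x to the side of the lower tip. Its top is an inverted V roof, 12 mm wide along y, that centres itself on the arm, with legs at x = -12 mm (open, ends 9.5 mm under the origin) and +12 mm, 20 mm apart inside; the +12 leg runs on as the shank, a 6 mm bar
- hook_grip (a point): middle of the hook's black ribbed grip block, 30 mm above the hook's origin; the block is 12 mm thick along the hook's y (grasp it across this, from above), 24 mm along x, and reaches from 10 to 46 mm above the origin
- hook_tip (a point): highest point of the hook's lower tip, at x = +12 mm, 70.5 mm below the hook's origin: a 6 mm round-ended bar that points straight up for 10 mm
- hook_bend (a point): inside bottom of the hook's lower bend, 92 mm straight below the hook's origin; the hung tab rests here. The bend is a half circle of 6 mm bar, axis radius 12 mm, from the tip to the shank, which stands at x = -12 mm up to 68 mm below the origin and then slants to x = +12 mm, 26 mm below it
- coupon: flat steel coupon 60 x 40 x 4 mm, about 0.1 kg, lying level in the rack's slot under a sprung shoe; origin at the centre of its underside, own z up, own -x points out of the rack. On top, at its -x end, it carries a sliding hanger tab with a hole
- coupon_edge (a point): middle of the coupon's upper edge at its -x end. From here the hanger tab, a steel strip 22 mm wide, 3 mm thick, sticks out in -x on the coupon's upper face. Its 9 mm round hole lies at y = 0, 9 mm from its end, 14 (tab in) to 38 mm (out, at its stop) from this point: not measured, see or feel for it. The tab slides with 3 N friction; at its stop it draws the coupon along
- rack: fixed aluminium rack, foot 100 x 100 mm, clamping head 60 (x) by 67 mm (y), top 150 mm above the bench. Origin at the centre of its underside; the slot opens to own -x. A sprung shoe presses on the coupon with about 2.5 N: drawing it out along -x takes some 2 to 6 N
- slot_mouth (a point): middle of the lower edge of the rack's slot mouth, 30 mm from the rack's origin in its -x, 125 mm above the bench (the slot's floor); axes as the rack's. The coupon starts 22 to 30 mm deep, with 1 mm of play under a lip (pushed up from below, the tab gives about 3 mm, then resists), in the slot and is clear of it once drawn out that far
- stand: fixed drip stand: foot 100 x 90 mm, a post that bends over into one level arm of 10 mm diameter, axis 235 mm above the bench; the arm runs from the post along the stand's own -y to a free end. Origin at the bench under the post, own x across the arm
- free_end (a point): centre of the bead (13 mm diameter) on the free end of the stand's arm, 105 mm from the post's axis; the arm runs from here along own +y to the post. Lifted about 7 mm, the hook can be slid along the arm over this end
- block: bystander: round grey hardness block 60 mm across, 15 mm high, origin under its centre
- specimen: bystander: black round mounted specimen 30 mm across, 19 mm high, origin under its centre
- vee_anvil: bystander: steel vee anvil 36 x 36 x 30 mm, origin under its centre
- flat_anvil: bystander: round stepped flat anvil 56 x 56 x 34 mm, origin under its centre
- loupe: bystander: black folding loupe 34 x 77 x 13 mm, origin under its centre
- tweezers: bystander: steel tweezers 11 x 125 x 7 mm, origin under their centre

How it is judged (in metres and radians):
On the way, in this order (a step that is already met when the one before it is completed fails the run):
1. the hook has been taken off the stand's arm (y of hook in the frame of free_end below -0.03 m and contact force between hook and stand below 0.1 N), for 0.2 s.
2. the hook carries the coupon, drawn clear of the rack (distance between coupon and slot_mouth above 0.045 m and contact force between coupon and rack below 0.05 N and contact force between hook and coupon above 0.3 N and height (world z) of coupon above 0.03 m), for 0.2 s.
At the end, for the whole second after the job is handed in: The hook hangs upright (within 0.3 rad) on the stand's arm, at least 8 mm in from the centre of the end bead; the coupon hangs from the hook's lower bend by the hole in its tab, within 0.39 rad of vertical, clear of the stand; both nearly still (hook under 0.08, coupon under 0.12 m/s) (distance between hook and free_end below 0.11 m and y of hook in the frame of free_end above 0.008 m and contact force between hook and stand above 0.5 N and angle between hook's own z axis and vertical below 0.3 rad and contact force between hook and coupon above 0.3 N and angle between coupon's own x axis and vertical above 2.75 rad and distance between coupon and hook_bend below 0.08 m and contact force between coupon and stand below 0.05 N and linear speed of hook below 0.08 m/s and linear speed of coupon below 0.12 m/s); the robot touches nothing.
It fails at once if the hook pushes or pulls on the coupon or its tab with more than 12 N while the coupon is still in the rack (contact force between hook and coupon above 12 N and distance between coupon and slot_mouth below 0.02 m).
It fails at once if the gripper touches the coupon or its tab (contact force between any of the fingers, the arm and coupon above 0.5 N).
It fails at once if a bystander is moved by more than 30 mm (distance of any of block, specimen, vee_anvil, flat_anvil, loupe, tweezers from where it was at the start of the episode above 0.03 m).
It also fails if it takes over 72 s, if anything falls off the work surface, if the arm or the gripper's body presses on something with over 40 N, if the wrist force passes 120 N, or if a joint passes its speed limit or range.

ROBOT

A 6-joint arm with a two-finger parallel gripper is mounted at the origin on a cart in front of the work surface, level with it; the furniture and walls round the work are solid. World frame = base frame: x ahead of the robot, y to its left, z up, the work surface at z = 0. Lengths are in mm, angles in rad, forces in N, time in s.
With the tool pointing down it reaches from about 350 to 975 mm from the base axis. Payload 7.1 kg.
Tool frame: the origin (TCP) lies between the finger pads; the fingertips stand 14 mm ahead of it and the grasp point (between the pads) lies 5 mm behind it (ctrl.tcp_to_tips is the distance from the TCP to the fingertips, in mm); z points along the fingers, y is the line along which they close (so a half turn about z gives the same grasp; the last joint's range is limited). The gripper opens to 88 mm and grips with 3 to 60 N. Pads are 20 mm wide; open, the fingers measure 115 mm over their backs; the gripper's body (75 mm by 178 mm) begins 61 mm behind the grasp point.
Start: joints at [-1.178, 0.423, 1.63, -0, 1.089, -0.019], TCP at [250.177, -572.727, 236.675] pointing down, gripper open.
Joint ranges: [-3, 3], [-0.9, 2.11], [0.09, 2.58], [-1.31, 4.45], [0.11, 2.69], [-2.54, 2.54]. Speed limits (rad/s): [2.39, 2.39, 3.01, 3.14, 3.14, 3.14].

INTERFACE

Orientations are given as a rotation vector (axis times angle).
In Python, from workcell import ctrl gives the robot as it stands.
- The arm moves only by the tool apply_moves, never from a script. Its argument "series" is a list that holds one entry, the list of rows, each a list of 7 numbers: the shift along the tool's x, y, z in cm, then the turn, a rotation vector about the tool's x, y, z in degrees, then the opening, from 0 (shut) to 1 (fully open). A call has 1 to 12 rows; each row shifts and turns the commanded pose from where the row before left it, along the tool's axes as they then stand; what a row does not reach is not made up. A row lasts 1/10 s, in which the tool goes at most 50 mm and 8.59 degrees, less where a joint would pass 70% of its speed; a pose out of reach is approached as far as the arm can. A call with a gripper value outside its range is refused whole. The fingers move at their own pace and stop on an object; the grip force is fixed at half the most. Time passes only in rows, so rows that do not move let the fingers close. It gives the time, the measured TCP pose, the force and the opening at its end, in the units of the state.
- ctrl.get_obs(): the state, without advancing time (a new reading comes with each control period).
- ctrl.get_image(name): name is "scene" or "top"; returns a dict with "img" (384x512x3 uint8, blue, green, red), "K" (3x3 intrinsics, pixels), "cam_to_world" (4x4, takes a point from camera to world coordinates). Camera axes: x right, y down, z forward; pixel columns grow to the right and rows downward; lengths in mm; the calibration is good to about 2 mm. A picture is of the moment at which its call begins. There is no depth.
- ctrl.close_job(): hands the job in, once; it reports no verdict.
The state is a dict: "t": time; "qpos": joint angles; "qvel": joint speeds; "joint_torque": joint torques, N m; "ee_pos": TCP position; "orientation": TCP orientation; "ft_force": force on the tool from outside, world axes, zero at the start; "moment": the same for the moment, N m; "width": finger opening in mm.
Only numpy, scipy, OpenCV 4.12 (cv2) and the standard library are available. Lean on these libraries where they do the work, as an engineer would, in place of code of your own. Each camera call takes 0.05 s, during which the arm holds its last target. There are 200 camera calls.

## Working session

There is one attempt and no reset: what is moved stays moved. The work goes in short steps, Python scripts to look and compute and a tool call to move; the robot and the scene stay as the last step left them, time stands still between calls to the robot, and variables do not carry over. Pictures are saved under pics/ and viewed, on a budget of 10 in all, crops included, one or two more only if the job needs it, and the job is handed in when it is done.

Besides the shell and the picture viewer there is one more tool, called as name([rows], argument=value, ...), one row to a line, values as JSON. apply_moves: Moves the arm, as the interface text tells. Its arguments: {"type":"object","properties":{"series":{"type":"array","items":{"type":"array","items":{"type":"array","items":{"type":"number"}}}}},"required":["series"]}

```bash
mkdir -p pics; ls; python3 - <<'E'
from workcell import ctrl
import cv2,numpy as np,json
o=ctrl.get_obs();print({k:np.round(v,3).tolist() for k,v in o.items()})
for n in("scene","top"):
    d=ctrl.get_image(n);cv2.imwrite(f"pics/{n}0.png",d["img"]);print(n,np.round(d["K"],1).tolist(),np.round(d["cam_to_world"],4).tolist())
a=[cv2.imread(f"pics/{n}0.png") for n in("scene","top")]
E
```

```text
pics
{'t': 0.0, 'qpos': [-1.178, 0.424, 1.631, -0.0, 1.089, -0.019], 'qvel': [-0.0, 0.001, -0.0, 0.0, -0.001, -0.001], 'joint_torque': [0.003, -54.463, -27.367, 0.065, 0.023, -0.0], 'ee_pos': [249.992, -572.231, 235.903], 'orientation': [-3.074, -0.642, 0.0], 'ft_force': [-0.304, 0.104, 0.086], 'moment': [-0.015, 0.079, -0.02], 'width': 87.57}
scene [[354.6, 0.0, 252.0], [0.0, 354.6, 194.8], [0.0, 0.0, 1.0]] [[-0.9116, -0.1767, 0.3711, 188.6842], [-0.411, 0.3979, -0.8202, 500.7042], [-0.0028, -0.9003, -0.4353, 556.8416], [0.0, 0.0, 0.0, 1.0]]
top [[433.4, 0.0, 256.8], [0.0, 433.4, 188.4], [0.0, 0.0, 1.0]] [[-0.0022, -0.9823, 0.1873, 342.3708], [-0.9999, -0.0001, -0.0121, -182.9175], [0.0119, -0.1873, -0.9822, 1123.1534], [0.0, 0.0, 0.0, 1.0]]
```

View pics/scene0.png

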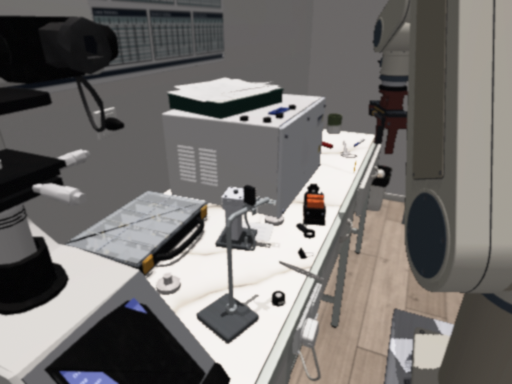

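View pics/top0.png

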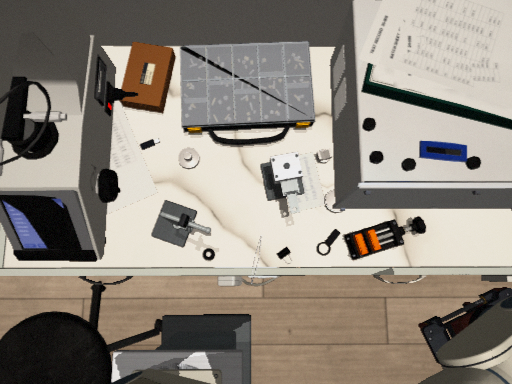

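```bash
cat > h.py <<'E'
from workcell import ctrl
import cv2,numpy as np
from scipy.spatial.transform import Rotation as R
def crop(im,c0,r0,c1,r1,s,name):
    im=cv2.resize(im[r0:r1,c0:c1],None,fx=s,fy=s,interpolation=cv2.INTER_CUBIC)
    for c in range((c0+9)//10*10,c1,10):
        cv2.line(im,((c-c0)*s,0),((c-c0)*s,6 if c%50 else 16),(0,0,255),1)
        if c%20==0: cv2.putText(im,str(c),((c-c0)*s+2,12),0,.35,(0,0,255),1)
    for r in range((r0+9)//10*10,r1,10):
        cv2.line(im,(0,(r-r0)*s),(6,(r-r0)*s),(0,0,255),1)
        if r%20==0: cv2.putText(im,str(r),(8,(r-r0)*s+4),0,.35,(0,0,255),1)
    if name: cv2.imwrite(name,im)
    return im
def ray(d,uv):
    T=d["cam_to_world"];v=T[:3,:3]@np.linalg.inv(d["K"])@[uv[0],uv[1],1];return T[:3,3],v/np.linalg.norm(v)
def onz(d,uv,z):
    o,v=ray(d,uv);return o+v*(z-o[2])/v[2]
def tri(d1,u1,d2,u2):
    o1,v1=ray(d1,u1);o2,v2=ray(d2,u2)
    s=np.linalg.lstsq(np.c_[v1,-v2],o2-o1,rcond=None)[0]
    a,b=o1+s[0]*v1,o2+s[1]*v2;return (a+b)/2,np.linalg.norm(a-b)
def proj(d,p):
    T=np.linalg.inv(d["cam_to_world"]);q=d["K"]@(T[:3,:3]@p+T[:3,3]);return q[:2]/q[2]
E
python3 - <<'E'
from h import *
a=cv2.imread("pics/top0.png");b=cv2.imread("pics/scene0.png")
crop(a,140,140,300,260,5,"pics/c1.png")
crop(b,185,170,315,270,6,"pics/c2.png")
E
```

```text
(no output)
```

View pics/c1.png

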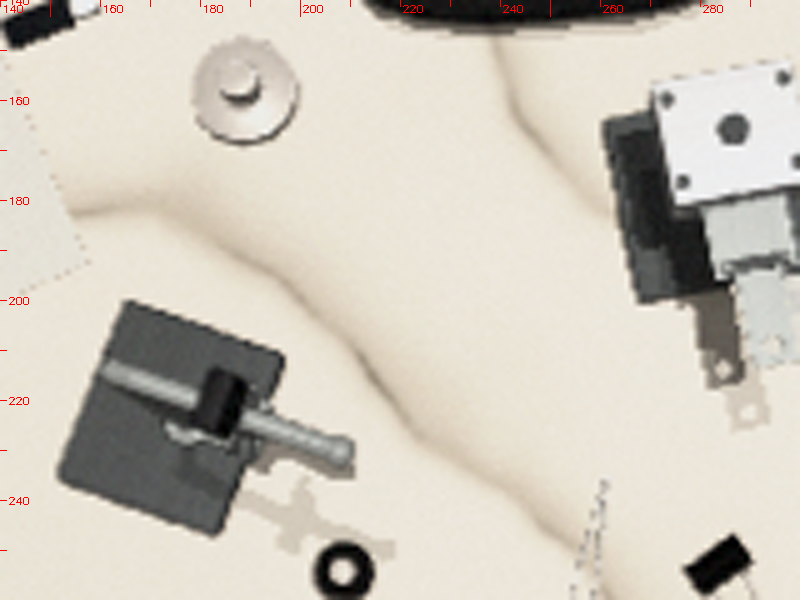

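View pics/c2.png

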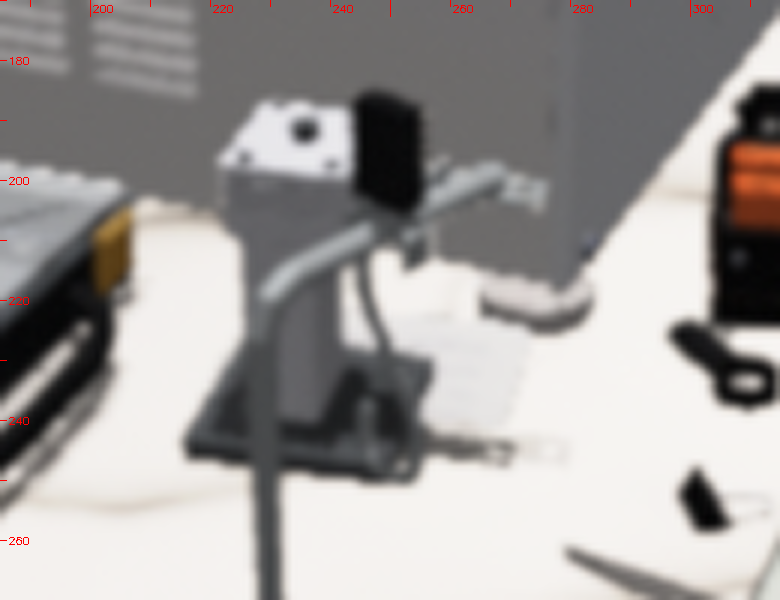

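```bash
python3 - <<'E'
from h import *
a=cv2.imread("pics/top0.png");b=cv2.imread("pics/scene0.png")
x=crop(a,258,145,320,235,6,None);y=crop(b,222,190,286,260,6,None)
h=max(x.shape[0],y.shape[0]);z=np.zeros((h,x.shape[1]+y.shape[1],3),np.uint8);z[:x.shape[0],:x.shape[1]]=x;z[:y.shape[0],x.shape[1]:]=y
cv2.imwrite("pics/c3.png",z)
d={n:ctrl.get_image(n) for n in("top","scene")}
t,s=d["top"],d["scene"]
print("bead tri",tri(t,(207.5,230),s,(267.5,199)), onz(t,(207.5,230),235))
print("post top",onz(t,(161.5,214),235),onz(s,(230,220),235))
print("grip top",onz(t,(184.4,220.4),281))
print("beadshadow",onz(t,(217.5,249.5),0))
E
```

```text
bead tri (array([424.04819038, -93.42994043, 238.83718666]), np.float64(1.3143513293839122)) [425.03271964 -92.82976817 235.        ]
post top [458.04503979   2.32015359 235.        ] [456.38989992   6.45265704 235.        ]
grip top [439.48327151 -52.2275177  281.        ]
beadshadow [396.84812805 -95.57788284   0.        ]
```

View pics/c3.png

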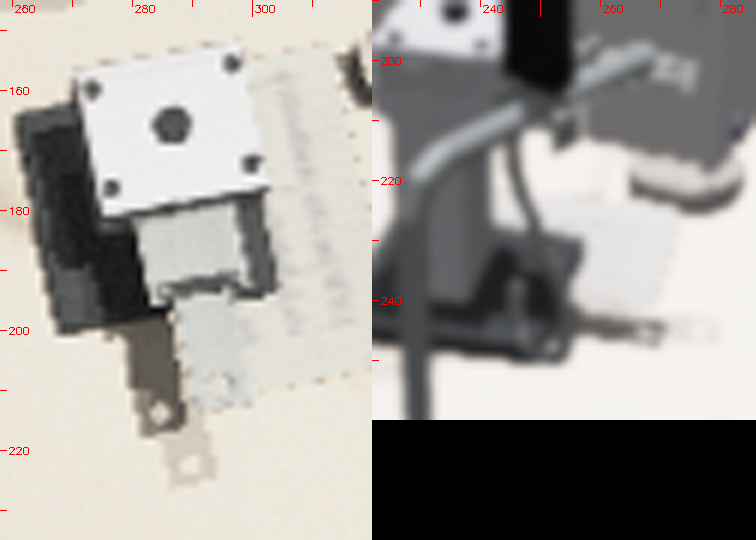

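```bash
python3 - <<'E'
from h import *
d={n:ctrl.get_image(n) for n in("top","scene")}
t,s=d["top"],d["scene"]
c=[onz(t,p,150)for p in((275.2,180.8),(302.7,176.2),(270.5,157),(298,152.5))]
NL,NR,FL,FR=c
print([np.linalg.norm(a-b).round(1) for a,b in((NL,NR),(FL,FR),(NL,FL),(NR,FR))])
f=(NL+NR-FL-FR);f/=np.linalg.norm(f);l=(NL-NR)+(FL-FR);l/=np.linalg.norm(l)
print("center",sum(c)/4,"mx dir",f,np.degrees(np.arctan2(f[1],f[0])),"lat",l,np.degrees(np.arctan2(l[1],l[0])))
cen=sum(c)/4; print("mouth",cen+30*f)
# coupon edges z=129; tab corner/hole z=132
ps={k:onz(t,p,z) for k,p,z in(("cL",(258+160/6,145+303/6),129),("cR",(258+246/6,145+288/6),129),("tipL",(258+195/6,145+412/6),132),("tipR",(258+248/6,145+398/6),132),("hole",(294.7,209.6),131))}
for k,p in ps.items(): q=p-cen; print(k,p.round(1),"along",(q@f).round(1),"lat",(q@l).round(1), "scenepx",proj(s,p).round(1))
print(proj(s,np.array([425,-92.8,235])))
m=onz(t,(208.5,254),0);print("specimen",m)
print("foot", [onz(t,(140+x/5,140+y/5),0).round(0) for x,y in((128,300),(285,355),(58,475),(215,535))])
E
```

```text
[np.float64(64.3), np.float64(65.0), np.float64(57.3), np.float64(57.2)]
center [ 579.2461454  -263.90455173  150.        ] mx dir [-0.98458514 -0.174906    0.        ] -169.92681234400078 lat [-0.16776285  0.98582738  0.        ] 99.65777158681
mouth [ 549.70859127 -269.15173159  150.        ]
cL [ 515.1 -260.1  129. ] along 62.5 lat 14.5 scenepx [258.2 204.3]
cR [ 521.  -293.6  129. ] along 62.6 lat -19.5 scenepx [261.1 198.7]
tipL [ 472.  -272.7  132. ] along 107.1 lat 9.3 scenepx [275.3 204.3]
tipR [ 477.5 -293.2  132. ] along 105.3 lat -11.8 scenepx [276.1 200.7]
hole [ 481.6 -282.7  131. ] along 99.4 lat -2.1 scenepx [273.2 202.4]
[266.59086499 200.69688575]
specimen [385.46124038 -72.72330752   0.        ]
foot [array([526.,  42.,   0.]), array([496., -41.,   0.]), array([434.,  75.,  -0.]), array([403.,  -7.,   0.])]
```

apply_moves([
  [[3.2,-3.35,-1.6,0,0,0,0.5],[3.2,-3.35,-1.6,0,0,0,0.5],[3.2,-3.35,-1.6,0,0,0,0.5],[3.2,-3.35,-1.6,0,0,0,0.5],[3.2,-3.35,-1.6,0,0,0,0.5],[3.2,-3.35,-1.4,0,0,0,0.5],[3.2,-3.35,0,0,0,0,0.5],[3.2,-3.35,0,0,0,0,0.5],[3.2,-3.35,0,0,0,0,0.5],[3.2,-3.35,0,0,0,0,0.5],[3.2,-3.35,0,0,0,0,0.5],[2.9,-3.25,0,0,0,0,0.5]],
])

```text
t: 1.5
ee_pos: [439.2, -50.8, 331.0]
orientation: [3.075, 0.643, 0.001]
ft_force: [0.7, 0.0, -0.6]
width: 43.9
```

apply_moves([
  [[0,0,0,0,0,8.5,0.5],[0,0,0,0,0,8.5,0.5],[0,0,0,0,0,8.5,0.5],[0,0,0,0,0,8.5,0.5],[0,0,0,0,0,8.5,0.5],[0,0,0,0,0,0.9,0.5],[0,0,0,0,0,0,0.5]],
])

```text
t: 2.2
ee_pos: [438.8, -52.8, 330.7]
orientation: [-3.096, 0.535, -0.0]
ft_force: [-0.6, -0.5, -0.2]
width: 43.6
```

```bash
cat >> h.py <<'E'
def to(p,yaw):
    o=ctrl.get_obs();M=R.from_rotvec(o["orientation"]).as_matrix()
    y=np.degrees(np.arctan2(M[1,0],M[0,0]))
    print("t",round(o["t"],2),"at",o["ee_pos"].round(1),"yaw",y.round(2),"tz",M[:,2].round(3),"w",round(o["width"],1),"F",o["ft_force"].round(2))
    if p is not None: print("shift cm",(M.T@(np.array(p)-o["ee_pos"])/10).round(2),"turn z",round(y-yaw,2))
E
python3 -c "
from h import *
to([439.5,-52.2,262],-19.8)"
```

```text
t 2.2 at [438.8 -52.8 330.7] yaw -19.63 tz [ 0.  0. -1.] w 43.6 F [-0.64 -0.5  -0.17]
shift cm [ 0.05 -0.08  6.87] turn z 0.17
```

apply_moves([
  [[0.05,-0.05,2,0,0,0,0.5],[0,0,2,0,0,0,0.5],[0,0,1.5,0,0,0,0.5],[0,0,1.3,0,0,0,0.5],[0,0,0,0,0,0,0.5],[0,0,0,0,0,0,0],[0,0,0,0,0,0,0],[0,0,0,0,0,0,0],[0,0,0,0,0,0,0],[0,0,0,0,0,0,0],[0,0,0,0,0,0,0]],
])

```text
t: 3.3
ee_pos: [440.0, -52.4, 263.3]
orientation: [-3.095, 0.54, -0.002]
ft_force: [0.7, 1.2, 4.8]
width: 11.8
```

apply_moves([
  [[0,0,-0.4,0,0,0,0],[0,0,-0.4,0,0,0,0],[0,0,0,0,0,0,0]],
])

```text
t: 3.6
ee_pos: [439.5, -52.5, 271.0]
orientation: [3.095, -0.54, 0.0]
ft_force: [-0.4, 0.1, -1.7]
width: 11.8
```

```bash
python3 -c "
from h import *
to([439.5,-52.2,262],-19.8)
d=ctrl.get_image('top');cv2.imwrite('pics/top1.png',d['img'])"
```

```text
t 3.6 at [439.5 -52.5 271. ] yaw -19.8 tz [ 0. -0. -1.] w 11.8 F [-0.45  0.13 -1.67]
shift cm [-0.01 -0.03  0.9 ] turn z -0.0
```

apply_moves([
  [[0,0,-0.3,0,0,0,0],[0,1,0,0,0,0,0],[0,1.5,0,0,0,0,0],[0,1.5,0,0,0,0,0],[0,1.5,0,0,0,0,0],[0,1.5,0,0,0,0,0],[0,1.5,0,0,0,0,0],[0,1,0,0,0,0,0],[0,0,0,0,0,0,0],[0,0,0,0,0,0,0],[0,0,0,0,0,0,0]],
])

```text
t: 4.75
ee_pos: [407.4, -141.5, 273.7]
orientation: [-3.095, 0.54, 0.0]
ft_force: [0.8, 0.5, -0.8]
width: 11.8
```

apply_moves([
  [[0,0,0,0,0,-8,0],[0,0,0,0,0,-8,0],[0,0,0,0,0,-8,0],[0,0,0,0,0,-5.7,0],[0,0,0,0,0,0,0]],
])

```text
t: 5.25
ee_pos: [407.4, -141.3, 273.6]
orientation: [-3.13, -0.274, 0.0]
ft_force: [0.7, -0.0, -2.3]
width: 11.5
```

```bash
python3 -c "
from h import *
to([430,-292,219],9.9)
d=ctrl.get_image('top');cv2.imwrite('pics/top1.png',d['img'])"
```

```text
t 5.25 at [ 407.4 -141.3  273.6] yaw 9.99 tz [-0.  0. -1.] w 11.5 F [ 0.7  -0.01 -2.32]
shift cm [-0.39 15.23  5.46] turn z 0.09
```

apply_moves([
  [[-0.1,2,0,0,0,0,0],[-0.1,3,0,0,0,0,0],[-0.1,3,0,0,0,0,0],[-0.1,3,0,0,0,0,0],[0,2.5,0,0,0,0,0],[0,1.7,0.6,0,0,0,0],[0,0,1.6,0,0,0,0],[0,0,1.6,0,0,0,0],[0,0,1.6,0,0,0,0],[0,0,0,0,0,0,0],[0,0,0,0,0,0,0]],
])

```text
t: 6.4
ee_pos: [429.5, -291.9, 219.5]
orientation: [-3.129, -0.27, 0.001]
ft_force: [0.4, 0.8, -0.7]
width: 11.9
```

```bash
python3 - <<'E'
from h import *
to([469.8,-284.8,219],9.9)
t=ctrl.get_image('top');s=ctrl.get_image('scene')
cv2.imwrite('pics/top2.png',t['img']);cv2.imwrite('pics/scene2.png',s['img'])
x=crop(t['img'],260,170,325,250,7,None);y=crop(s['img'],255,165,315,245,7,None)
cv2.imwrite("pics/c4.png",np.hstack([x,y])[:600,:800] if 0 else cv2.resize(np.hstack([x,y]),(800,int(560*800/875))))
o=ctrl.get_obs()["ee_pos"];h=o-[0,0,28.3];ux=np.array([np.cos(np.radians(10)),np.sin(np.radians(10)),0])
print("tip",proj(t,h+12*ux-[0,0,70.5]),proj(s,h+12*ux-[0,0,70.5]))
E
```

```text
t 6.4 at [ 429.5 -291.9  219.5] yaw 9.86 tz [-0.001  0.001 -1.   ] w 11.9 F [ 0.41  0.84 -0.72]
shift cm [ 4.1  -0.01  0.05] turn z -0.04
tip [297.9008375  227.23272075] [288.36406786 207.15557142]
```

View pics/c4.png

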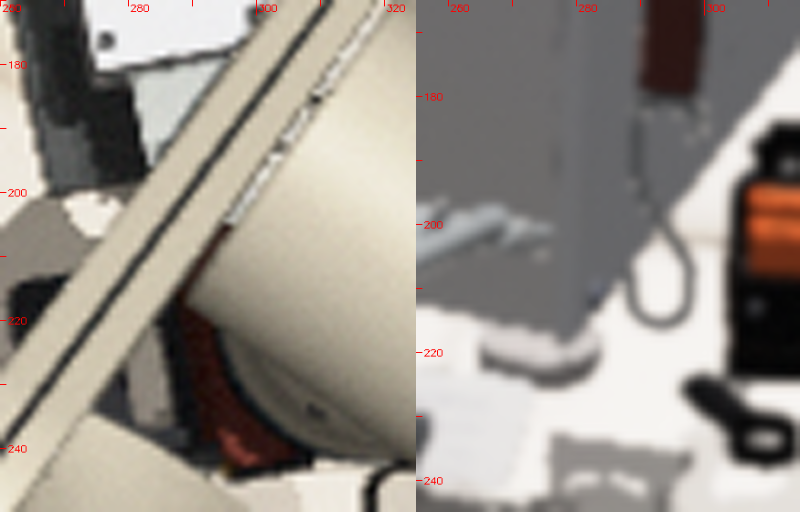

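apply_moves([
  [[0.5,0,0,0,0,0,0],[1,0,0,0,0,0,0],[1,0,0,0,0,0,0],[1,0,0,0,0,0,0],[0.7,0,0,0,0,0,0],[0,0,0,0,0,0,0],[0,0,-0.3,0,0,0,0],[0,0,-0.2,0,0,0,0],[0,0,0,0,0,0,0],[0,0,0,0,0,0,0],[0,0,0,0,0,0,0]],
])

```text
t: 7.6
ee_pos: [470.6, -285.1, 224.7]
orientation: [-3.13, -0.271, 0.0]
ft_force: [0.4, -0.7, -0.7]
width: 12.0
```

```bash
python3 - <<'E'
from h import *
to([470.8,-284.8,219],9.9)
s=ctrl.get_image('scene');cv2.imwrite('pics/scene3.png',s['img'])
crop(s['img'],250,180,300,222,14,"pics/c5.png")
E
```

```text
t 7.6 at [ 470.6 -285.1  224.7] yaw 9.88 tz [-0.  0. -1.] w 12.0 F [ 0.41 -0.69 -0.68]
shift cm [ 0.02 -0.03  0.57] turn z -0.02
```

View pics/c5.png

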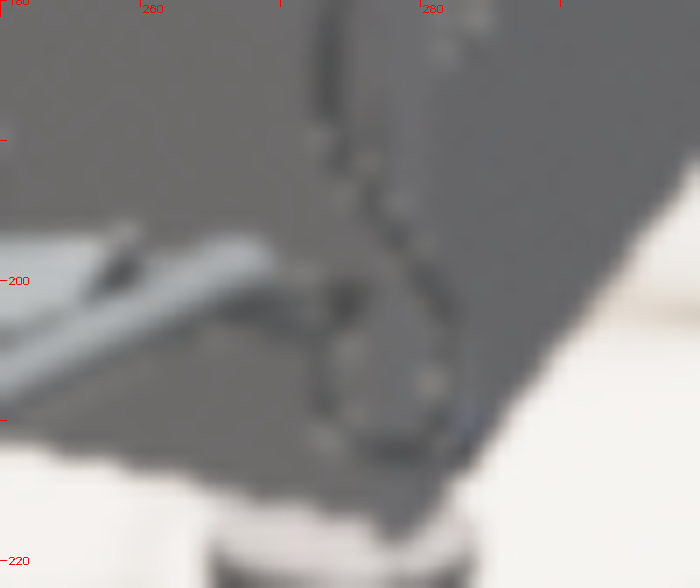

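apply_moves([
  [[0,0,-0.2,0,0,0,0],[0,0,-0.1,0,0,0,0],[0,0,0,0,0,0,0],[0,0,0,0,0,0,0]],
])

```text
t: 8.05
ee_pos: [470.8, -285.1, 227.7]
orientation: [3.13, 0.271, 0.0]
ft_force: [-0.2, 0.1, -1.5]
width: 11.3
```

apply_moves([
  [[0,0,-0.1,0,0,0,0],[0,0,-0.1,0,0,0,0],[0,0,0,0,0,0,0],[0,0,0,0,0,0,0]],
])

```text
t: 8.45
ee_pos: [470.9, -285.1, 229.8]
orientation: [3.13, 0.271, 0.0]
ft_force: [0.3, -0.7, -0.2]
width: 11.7
```

apply_moves([
  [[0,0,-0.1,0,0,0,0],[0,0,0,0,0,0,0],[0,0,0,0,0,0,0]],
])

```text
t: 8.75
ee_pos: [470.9, -285.0, 230.7]
orientation: [-3.13, -0.271, -0.0]
ft_force: [0.9, 0.1, -0.7]
width: 12.3
```

apply_moves([
  [[0,0,-0.1,0,0,0,0],[0,0,0,0,0,0,0],[0,0,0,0,0,0,0]],
])

```text
t: 9.05
ee_pos: [470.9, -285.0, 231.7]
orientation: [3.13, 0.271, 0.0]
ft_force: [0.8, 0.1, -1.6]
width: 11.4
```

apply_moves([
  [[0,0,-0.1,0,0,0,0],[0,0,0,0,0,0,0],[0,0,0,0,0,0,0]],
])

```text
t: 9.35
ee_pos: [470.9, -285.1, 232.7]
orientation: [3.13, 0.271, 0.0]
ft_force: [2.1, 0.3, -1.5]
width: 12.2
```

apply_moves([
  [[0,0,-0.1,0,0,0,0],[0,0,0,0,0,0,0],[0,0,0,0,0,0,0]],
])

```text
t: 9.65
ee_pos: [470.9, -285.0, 233.7]
orientation: [3.13, 0.271, 0.0]
ft_force: [1.6, 1.4, -2.3]
width: 11.8
```

apply_moves([
  [[0,0,-0.1,0,0,0,0],[0,0,0,0,0,0,0],[0,0,0,0,0,0,0]],
])

```text
t: 9.95
ee_pos: [470.9, -285.0, 234.7]
orientation: [3.13, 0.271, 0.0]
ft_force: [1.0, 0.9, -1.9]
width: 11.7
```

```bash
python3 - <<'E'
from h import *
to(None,0)
s=ctrl.get_image('scene');cv2.imwrite('pics/scene4.png',s['img'])
crop(s['img'],250,180,300,222,14,"pics/c6.png")
E
```

```text
t 9.95 at [ 470.9 -285.   234.7] yaw 9.89 tz [ 0. -0. -1.] w 11.7 F [ 0.99  0.9  -1.9 ]
```

View pics/c6.png

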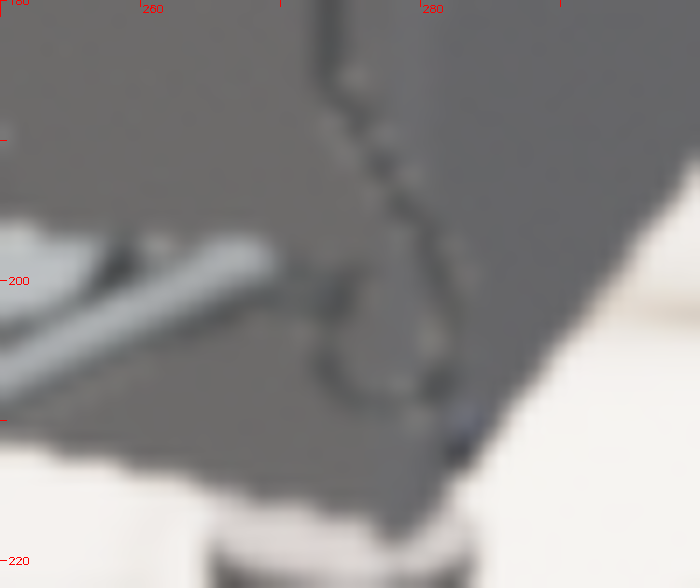

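apply_moves([
  [[0,0,-0.1,0,0,0,0],[-0.1,0,0,0,0,0,0],[-0.1,0,0,0,0,0,0],[0,0,0,0,0,0,0]],
])

```text
t: 10.4
ee_pos: [469.0, -285.5, 235.8]
orientation: [3.13, 0.271, 0.001]
ft_force: [2.8, 1.0, -1.7]
width: 11.9
```

apply_moves([
  [[-0.1,0,0,0,0,0,0],[-0.1,0,0,0,0,0,0],[0,0,0,0,0,0,0]],
])

```text
t: 10.7
ee_pos: [466.9, -285.8, 235.8]
orientation: [3.13, 0.271, 0.001]
ft_force: [2.3, 0.4, -2.2]
width: 11.8
```

apply_moves([
  [[-0.1,0,0,0,0,0,0],[-0.1,0,0,0,0,0,0],[0,0,0,0,0,0,0]],
])

```text
t: 11.0
ee_pos: [464.8, -286.1, 235.7]
orientation: [-3.13, -0.271, 0.0]
ft_force: [3.4, 0.9, -1.1]
width: 11.7
```

apply_moves([
  [[-0.1,0,0,0,0,0,0],[-0.1,0,0,0,0,0,0],[-0.1,0,0,0,0,0,0],[-0.1,0,0,0,0,0,0],[-0.1,0,0,0,0,0,0],[-0.1,0,0,0,0,0,0]],
])

```text
t: 11.6
ee_pos: [459.2, -287.1, 235.8]
orientation: [3.13, 0.271, 0.001]
ft_force: [3.8, 1.5, -0.8]
width: 11.3
```

apply_moves([
  [[-0.1,0,0,0,0,0,0],[-0.1,0,0,0,0,0,0],[-0.1,0,0,0,0,0,0],[-0.1,0,0,0,0,0,0],[-0.1,0,0,0,0,0,0],[-0.1,0,0,0,0,0,0]],
])

```text
t: 12.2
ee_pos: [452.2, -288.1, 235.4]
orientation: [-3.129, -0.271, 0.003]
ft_force: [0.5, 0.4, -1.5]
width: 11.6
```

apply_moves([
  [[-0.1,0,0,0,0,0,0],[-0.1,0,0,0,0,0,0],[-0.1,0,0,0,0,0,0],[-0.1,0,0,0,0,0,0],[-0.1,0,0,0,0,0,0],[-0.1,0,0,0,0,0,0]],
])

```text
t: 12.8
ee_pos: [447.1, -289.2, 235.7]
orientation: [-3.13, -0.271, 0.0]
ft_force: [0.5, 0.2, -1.2]
width: 11.8
```

```bash
python3 - <<'E'
from h import *
to(None,0)
s=ctrl.get_image('scene');t=ctrl.get_image('top');cv2.imwrite('pics/scene5.png',s['img'])
a=crop(s['img'],245,180,300,222,9,None);b=crop(t['img'],260,170,325,240,5,None)
z=np.zeros((max(a.shape[0],b.shape[0]),a.shape[1]+b.shape[1],3),np.uint8);z[:a.shape[0],:a.shape[1]]=a;z[:b.shape[0],a.shape[1]:]=b
cv2.imwrite("pics/c7.png",cv2.resize(z[:, :800],None,fx=1,fy=1))
E
```

```text
t 12.8 at [ 447.1 -289.2  235.7] yaw 9.9 tz [-0.  0. -1.] w 11.8 F [ 0.51  0.19 -1.2 ]
```

View pics/c7.png

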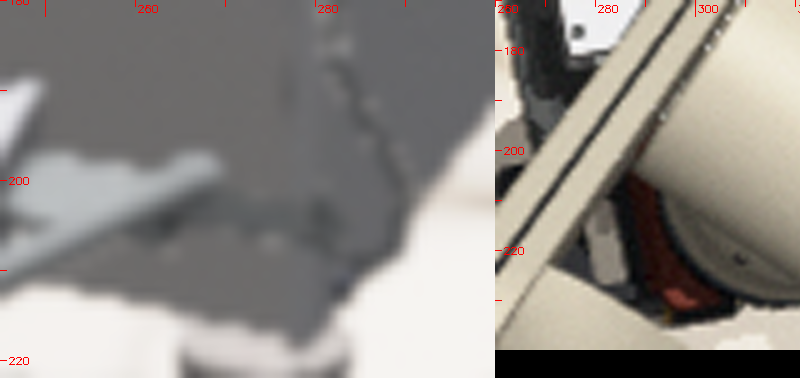

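```bash
python3 - <<'E'
from h import *
L=[]
for n in("scene3","scene5"):
    g=cv2.imread(f"pics/{n}.png")[180:225,245:300].astype(float)
    g=np.clip((g-50)*255/90,0,255).astype(np.uint8)
    L.append(crop(g,0,0,55,45,7,None))
cv2.imwrite("pics/c8.png",np.hstack(L))
E
```

```text
(no output)
```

View pics/c8.png

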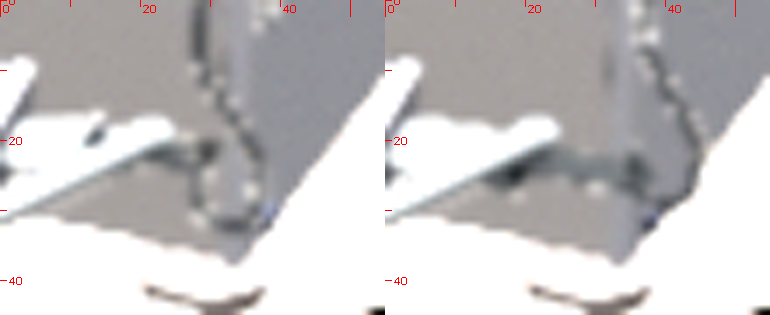

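```bash
python3 - <<'E'
from h import *
s=ctrl.get_image('scene');o=ctrl.get_obs()["ee_pos"]-[0,0,28.3]
ux=np.array([np.cos(np.radians(9.9)),np.sin(np.radians(9.9)),0])
for n,x,z in(("tip",12,-70.5),("tipbase",12,-80.5),("bend",0,-92),("bendout",0,-98),("shank",-12,-80),("slanttop",12,-26),("slantbot",-12,-68)):print(n,(o+x*ux+[0,0,z]).round(1),(proj(s,o+x*ux+[0,0,z])-[245,180]).round(1))
E
```

```text
tip [ 458.9 -287.1  136.9] [37.  21.3]
tipbase [ 458.9 -287.1  126.9] [36.9 24.7]
bend [ 447.1 -289.2  115.4] [41.2 29. ]
bendout [ 447.1 -289.2  109.4] [41.1 31. ]
shank [ 435.3 -291.2  127.4] [45.9 25.5]
slanttop [ 458.9 -287.1  181.4] [37.6  5.8]
slantbot [ 435.3 -291.2  139.4] [46.1 21.4]
```

apply_moves([
  [[-0.1,0,0,0,0,0,0],[-0.1,0,0,0,0,0,0],[-0.1,0,0,0,0,0,0]],
])

```text
t: 13.25
ee_pos: [444.1, -289.7, 235.6]
orientation: [-3.13, -0.271, 0.0]
ft_force: [0.4, -0.4, -1.1]
width: 11.9
```

apply_moves([
  [[-0.1,0,0,0,0,0,0],[-0.1,0,0,0,0,0,0],[-0.1,0,0,0,0,0,0]],
])

```text
t: 13.55
ee_pos: [441.2, -290.2, 235.7]
orientation: [3.13, 0.271, 0.0]
ft_force: [0.1, -0.4, -2.2]
width: 11.9
```

```bash
python3 - <<'E'
from h import *
to(None,0)
s=ctrl.get_image('scene');cv2.imwrite('pics/scene6.png',s['img'])
L=[]
for n in("scene5","scene6"):
    g=cv2.imread(f"pics/{n}.png")[180:225,250:300].astype(float)
    g=np.clip((g-50)*255/90,0,255).astype(np.uint8)
    L.append(crop(g,0,0,50,45,8,None))
cv2.imwrite("pics/c9.png",np.hstack(L))
E
```

```text
t 13.55 at [ 441.2 -290.2  235.7] yaw 9.89 tz [ 0. -0. -1.] w 11.9 F [ 0.08 -0.37 -2.18]
```

View pics/c9.png

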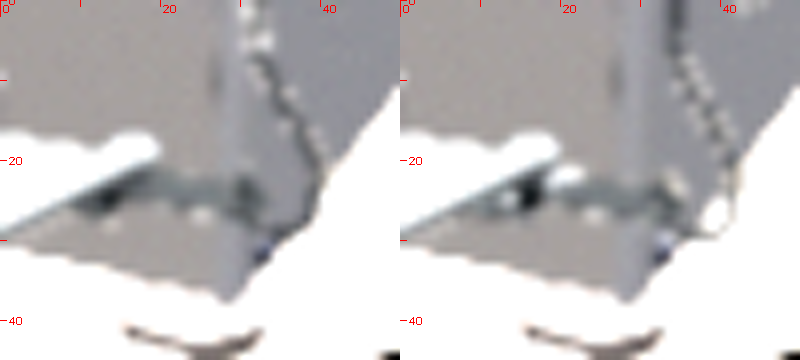

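apply_moves([
  [[-0.1,0,0,0,0,0,0],[-0.1,0,0,0,0,0,0],[-0.1,0,0,0,0,0,0],[-0.1,0,0,0,0,0,0],[-0.1,0,0,0,0,0,0],[0,0,0,0,0,0,0]],
])

```text
t: 14.2
ee_pos: [436.1, -291.0, 235.5]
orientation: [-3.13, -0.271, 0.001]
ft_force: [1.3, 0.2, -3.8]
width: 11.8
```

apply_moves([
  [[-0.1,0,0,0,0,0,0],[-0.1,0,0,0,0,0,0],[-0.1,0,0,0,0,0,0],[-0.1,0,0,0,0,0,0],[-0.1,0,0,0,0,0,0],[0,0,0,0,0,0,0]],
])

```text
t: 14.8
ee_pos: [431.2, -291.9, 235.6]
orientation: [-3.13, -0.271, 0.0]
ft_force: [-0.4, -0.0, -1.6]
width: 11.7
```

```bash
python3 - <<'E'
from h import *
to(None,0)
s=ctrl.get_image('scene');cv2.imwrite('pics/scene7.png',s['img'])
g=s['img'][170:260,235:315].astype(float)
g=np.clip((g-50)*255/110,0,255).astype(np.uint8)
crop(g,0,0,80,90,6,"pics/c10.png")
E
```

```text
t 14.8 at [ 431.2 -291.9  235.6] yaw 9.89 tz [-0.  0. -1.] w 11.7 F [-0.39 -0.01 -1.59]
```

View pics/c10.png

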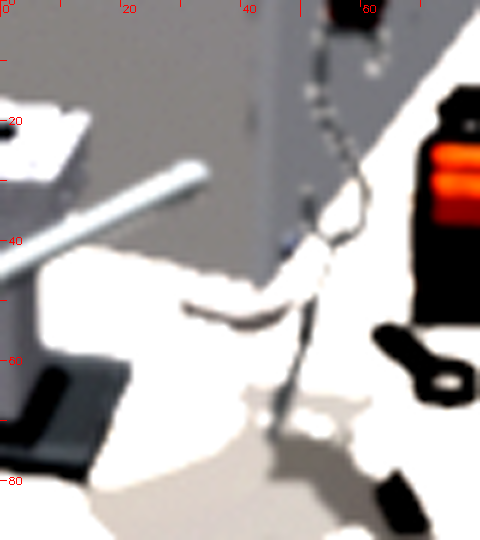

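apply_moves([
  [[-0.2,0,-0.5,0,0,0,0],[-0.4,0,-1,0,0,0,0],[-0.4,0,-1,0,0,0,0],[-0.2,0,-1,0,0,0,0],[0,0,-0.5,0,0,0,0],[0,0,0,0,0,4,0],[0,0,0,0,0,6,0],[0,0,0,0,0,6,0],[0,0,0,0,0,6,0],[0,0,0,0,0,5,0],[0,0,0,0,0,2.7,0],[0,0,0,0,0,0,0]],
])

```text
t: 16.05
ee_pos: [419.8, -294.0, 276.1]
orientation: [3.095, -0.541, 0.001]
ft_force: [1.1, -0.8, -1.6]
width: 12.0
```

```bash
python3 -c "
from h import *
to([407.4,-141.5,275.5],-19.8)"
```

```text
t 16.05 at [ 419.8 -294.   276.1] yaw -19.83 tz [ 0.001 -0.    -1.   ] w 12.0 F [ 1.08 -0.81 -1.6 ]
shift cm [ -6.34 -13.93   0.05] turn z -0.03
```

apply_moves([
  [[-0.2,-0.4,0,0,0,0,0],[-0.5,-1.1,0,0,0,0,0],[-0.8,-1.7,0,0,0,0,0],[-0.9,-2,0,0,0,0,0],[-0.9,-2,0,0,0,0,0],[-0.9,-2,0,0,0,0,0],[-0.8,-1.8,0,0,0,0,0],[-0.7,-1.5,0,0,0,0,0],[-0.4,-0.9,0,0,0,0,0],[-0.24,-0.5,0,0,0,0,0],[0,0,0,0,0,0,0],[0,0,0,0,0,0,0]],
])

```text
t: 17.25
ee_pos: [407.2, -141.9, 275.8]
orientation: [3.095, -0.54, 0.001]
ft_force: [-0.3, -0.7, -1.9]
width: 11.9
```

apply_moves([
  [[0,0,0,0,0,0,0],[0,0,0,0,0,0,0],[0,0,0,0,0,0,0],[0,0,0,0,0,0,0],[0,0,0,0,0,0,0],[0,0,0,0,0,0,0],[0,0,0,0,0,0,0],[0,0,0,0,0,0,0],[0,0,0,0,0,0,0],[0,0,0,0,0,0,0],[0,0,0,0,0,0,0],[0,0,0,0,0,0,0]],
])

```text
t: 18.45
ee_pos: [407.0, -141.7, 275.7]
orientation: [3.095, -0.54, -0.0]
ft_force: [0.5, -0.3, -2.5]
width: 11.9
```

```bash
python3 - <<'E'
from h import *
to([407.4,-141.5,275.5],-19.8)
s=ctrl.get_image('scene');cv2.imwrite('pics/scene8.png',s['img'])
crop(s['img'],215,165,295,265,6,"pics/c11.png")
E
```

```text
t 18.45 at [ 407.  -141.7  275.7] yaw -19.8 tz [-0. -0. -1.] w 11.9 F [ 0.48 -0.3  -2.51]
shift cm [ 0.03 -0.04  0.02] turn z -0.0
```

View pics/c11.png

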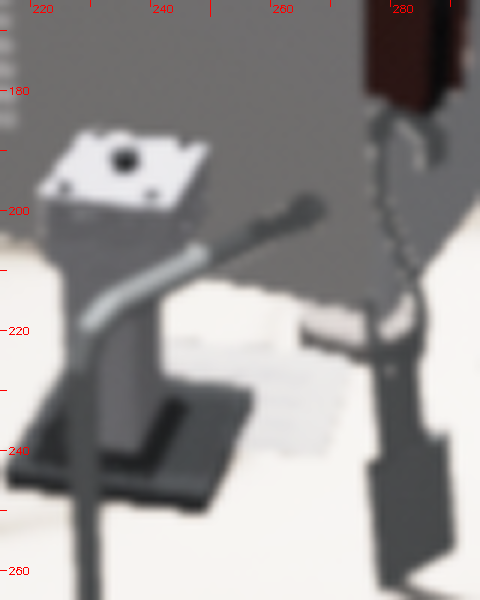

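apply_moves([
  [[0,-0.3,0,0,0,0,0],[0,-0.8,0,0,0,0,0],[0,-1,0,0,0,0,0],[0,-1,0,0,0,0,0],[0,-1,0,0,0,0,0],[0,-1,0,0,0,0,0],[0,-1,0,0,0,0,0],[0,-1,0,0,0,0,0],[0,-0.8,0,0,0,0,0],[0,-0.5,0,0,0,0,0],[0,0,0,0,0,0,0],[0,0,0,0,0,0,0]],
])

```text
t: 19.7
ee_pos: [435.5, -62.7, 275.7]
orientation: [3.095, -0.54, -0.0]
ft_force: [-0.4, 0.5, -2.2]
width: 11.9
```

apply_moves([
  [[0,0,0.3,0,0,0,0],[0,0,0.3,0,0,0,0],[0,0,0.2,0,0,0,0],[0,0,0.2,0,0,0,0],[0,0,0,0,0,0,0],[0,0,0,0,0,0,0]],
])

```text
t: 20.3
ee_pos: [435.5, -62.7, 265.6]
orientation: [3.095, -0.541, -0.0]
ft_force: [-0.9, 0.4, -2.1]
width: 11.9
```

```bash
python3 - <<'E'
from h import *
to([436,-63.5,263.3],-19.8)
s=ctrl.get_image('scene');t=ctrl.get_image('top');cv2.imwrite('pics/scene9.png',s['img'])
a=crop(s['img'],215,165,295,265,6,None)
cv2.imwrite("pics/c12.png",a)
E
```

```text
t 20.3 at [435.5 -62.7 265.6] yaw -19.81 tz [-0.  0. -1.] w 11.9 F [-0.85  0.38 -2.14]
shift cm [0.07 0.05 0.23] turn z -0.01
```

View pics/c12.png

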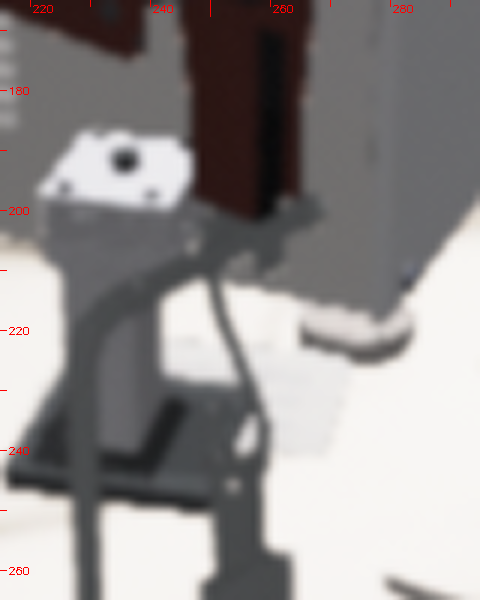

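apply_moves([
  [[0,0,0.1,0,0,0,0],[0,0,0.1,0,0,0,0],[0,0,0,0,0,0,0]],
])

```text
t: 20.7
ee_pos: [435.6, -62.7, 263.8]
orientation: [-3.095, 0.54, -0.0]
ft_force: [-0.3, 0.4, -1.4]
width: 11.8
```

apply_moves([
  [[0,0,0.05,0,0,0,0],[0,0,0,0,0,0,0],[0,0,0,0,0,0,0]],
])

```text
t: 21.0
ee_pos: [435.7, -62.7, 263.6]
orientation: [-3.095, 0.54, -0.001]
ft_force: [-2.4, -0.0, 5.9]
width: 11.5
```

apply_moves([
  [[0,0,0,0,0,0,0.2],[0,0,0,0,0,0,0.3],[0,0,0,0,0,0,0.4],[0,0,0,0,0,0,0.4],[0,0,0,0,0,0,0.4],[0,0,0,0,0,0,0.4],[0,0,0,0,0,0,0.4],[0,0,0,0,0,0,0.4],[0,0,0,0,0,0,0.4]],
])

```text
t: 21.9
ee_pos: [435.5, -62.7, 263.2]
orientation: [-3.095, 0.54, -0.0]
ft_force: [-0.6, 0.3, 1.0]
width: 35.1
```

apply_moves([
  [[0,0,-0.5,0,0,0,0.4],[0,0,-1,0,0,0,0.4],[0,0,-1.5,0,0,0,0.4],[0,0,-1.5,0,0,0,0.4],[0,0,-1.5,0,0,0,0.4],[0,0,-1.5,0,0,0,0.4],[0,0,-1.5,0,0,0,0.4],[0,0,-1,0,0,0,0.4],[0,0,0,0,0,0,0.4],[0,0,0,0,0,0,0.4],[0,0,0,0,0,0,0.4],[0,0,0,0,0,0,0.4]],
])

```text
t: 23.1
ee_pos: [435.1, -62.6, 362.5]
orientation: [3.095, -0.54, -0.002]
ft_force: [0.8, -1.1, 0.0]
width: 35.5
```

apply_moves([
  [[0,0,0,0,0,0,0.4],[0,0,0,0,0,0,0.4],[0,0,0,0,0,0,0.4],[0,0,0,0,0,0,0.4],[0,0,0,0,0,0,0.4],[0,0,0,0,0,0,0.4],[0,0,0,0,0,0,0.4],[0,0,0,0,0,0,0.4],[0,0,0,0,0,0,0.4],[0,0,0,0,0,0,0.4],[0,0,0,0,0,0,0.4],[0,0,0,0,0,0,0.4]],
])

```text
t: 24.3
ee_pos: [435.5, -62.7, 363.2]
orientation: [3.095, -0.54, 0.0]
ft_force: [-0.7, 0.8, 0.1]
width: 34.9
```

```bash
python3 - <<'E'
from h import *
to(None,0)
s=ctrl.get_image('scene')
crop(s['img'],215,165,295,265,6,"pics/c13.png")
E
```

```text
t 24.3 at [435.5 -62.7 363.2] yaw -19.8 tz [-0. -0. -1.] w 34.9 F [-0.74  0.77  0.14]
```

apply_moves([
  [[0,0,0,0,0,0,0.4],[0,0,0,0,0,0,0.4],[0,0,0,0,0,0,0.4],[0,0,0,0,0,0,0.4],[0,0,0,0,0,0,0.4],[0,0,0,0,0,0,0.4],[0,0,0,0,0,0,0.4],[0,0,0,0,0,0,0.4]],
])

```text
t: 25.15
ee_pos: [435.5, -62.7, 363.2]
orientation: [-3.095, 0.54, 0.0]
ft_force: [-0.2, 0.6, -0.1]
width: 35.0
```

```bash
python3 - <<'E'
from h import *
a=[ctrl.get_image('scene')['img'] for _ in range(6)]
print([int(np.abs(x.astype(int)-a[0])[200:280,235:290].max()) for x in a])
E
```

```text
[0, 2, 2, 2, 2, 3]
```

View pics/c13.png

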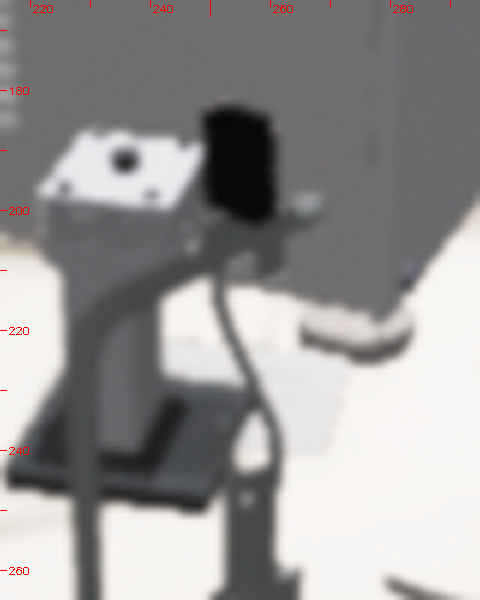

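```bash
python3 -c "
from workcell import ctrl
print(ctrl.close_job())"
```

```text
the job is handed in; nothing more can be done
None
```

I took the hook off the stand, drew the coupon out of the rack with it, and hung both back on the stand's arm. The job was handed in at about 25 s of the 72 s allowed, and no verdict was reported.

- **Getting the hook:** I gripped it by the grip block, lifted it about 11 mm and slid it off over the end bead.
- **Threading and drawing:** The tip went up through the tab's hole at the first try, with no upward resistance felt. The pull read about 2 to 4 N and the coupon came free.
- **Hanging back:** I slid the hook about 32 mm in from the bead, lowered it until I felt contact (about 6 N upward) and released it.

**Last checks:**
- The last picture, taken after release, shows the hook close to upright on the arm with the tab hanging from the lower bend. Its crop cuts off the lower part of the coupon.
- Six pictures in a row just before handing in showed no visible movement.
- The gripper was open and about 100 mm above its release height, with force readings near zero.

**What disagreed or was not checked:**
- **Hook tilt:** During the draw the hook looked tilted a few degrees in the grip.
- **Pull force:** Partway through the draw it fell to almost nothing. I took this as the tab sliding down into the bend. A later picture showed the tab still on the hook.
- **Gripper against coupon:** I did not measure this directly. The fingertips stayed about 75 mm or more above the tab while at the rack.
- **Bystanders:** I did not remeasure their positions at the end.
- **Picture budget:** I viewed about 14 pictures, over the budget of 10.

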